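Hold the hidden bolt head of a nose-cone stand from turning

TASK

The nose-cone arm on the bench stand has sagged because its nut is loose: reach down into the gap behind the stand's front plate, take the orange square bolt head between the fingers and turn it until the arm is level. Finish while still gripping the head, so that it cannot turn back while a colleague tightens the nut. The head is plastic, so grip it gently (about 15 to 20 N); do not lean on the stand or touch the arm or cone, and leave everything else on the bench where it is.

Things in the scene. Friction and masses are not known exactly. Their poses are not given: they have to be found in the camera images.
- stand: Fixed stand. Grey foot 120 x 100 x 10 mm with two upright parallel plates on it that leave a gap between them. Origin: centre of the foot's underside, below the middle of the gap; +x points from the front plate (robot's side) to the rear plate, y runs along the gap, z up. The bolt axis is parallel to x at y = 0, 120 mm up.
- bracket: The stand's two upright aluminium plates (fixed to it, same origin and axes), each 80 mm wide along y and 6 mm thick, tops 142 mm above the bench. The gap between them is 50 mm (x from -25 to +25 mm), open at the top and both ends, and free down to the foot except for the bolt.
- bolt_head: Orange square plastic bolt head, hidden behind the front plate: 18 x 18 mm across flats, 20 mm long along the bolt, a flat 26 mm washer at its front end. Origin: its centre, mid-gap, 120 mm above the bench. Its x axis is the bolt axis. It turns with the arm: arm level = one pair of flats upright, facing the stand's +y and -y; otherwise these flats lean by the joint value.
- swivel (a joint): Angle of bolt, arm and cone, rad: 0 = arm level, negative = cone end sagging, positive = raised (a positive turn is about the stand's +x axis). Range -0.38 to 0.5; at the start it lies on its lower stop, about -0.38. It turns easily; the arm's weight (0.03 to 0.07 N m about the bolt) pulls it back to that stop whenever it is not held.
- cone_mouth (a point): Centre of the wide mouth of the blue nose cone (34 mm wide, 49 mm long), which points to the robot's side. The cone is fixed to the arm, 110 mm from the bolt axis towards the stand's +y, and its mouth lies 90 mm in front of (stand -x) the head's centre.
- cone_arm: Flat aluminium arm (8 x 105 x 18 mm) just in front of the front plate, with a steel nut on the bolt; it runs from the bolt towards the stand's +y and carries the nose cone. Turns with the bolt head. Origin: same point as the bolt head's. Not to be touched.
- gauze_pack: Bystander: white pack of gauze with a blue band, 58 x 87 x 28 mm, lying beside the stand at its -y side. Origin: centre of its underside.
- swab_tub: Bystander: clear tub of pink swabs, 77 mm wide, 80 mm high, on the right. Origin: centre of its underside.
- timer: Bystander: white digital timer with three round buttons, 66 x 62 x 64 mm, on the left. Origin: centre of its underside.
- vial_green: Bystander: small vial with green cap, 22 mm wide, 47 mm high, on the right. Origin: centre of its underside.
- vial_yellow: Bystander: small vial with yellow cap, 22 mm wide, 47 mm high, on the right. Origin: centre of its underside.
- drop_bottle: Bystander: brown dropper bottle, 33 mm wide, 102 mm high, behind the stand. Origin: centre of its underside.

How it is judged:
At the end, for the whole second after the job is handed in: The arm is level within 0.08 rad (about 4.5 degrees) and still, the fingers grip the bolt head with more than 4 N of contact force, and nothing else touches or carries the arm or the cone (value of joint swivel between -0.08 and 0.08 rad and contact force between the fingers and bolt_head above 4 N and velocity of joint swivel between -0.1 and 0.1 rad/s and contact force between anything else and cone_arm below 0.5 N); the arm keeps its last pose, push and grip.
It fails at once if the bolt head is squeezed or pushed too hard (more than 70 N of contact force over both fingers together, that is 35 N a finger) (contact force between the fingers and bolt_head above 70 N).
It fails at once if the robot handles the arm or the cone directly (more than 2 N) (contact force between any of the fingers, the arm and cone_arm above 2 N).
It fails at once if the robot leans on the stand's plates (more than 20 N) (contact force between any of the fingers, the arm and bracket above 20 N).
It fails at once if a bystander is moved by more than 20 mm (distance of any of gauze_pack, swab_tub, timer, vial_green, vial_yellow, drop_bottle from where it was at the start of the episode above 0.02 m).
It also fails if it takes over 32 s, if anything falls off the work surface, if the arm or the gripper's body presses on something with over 40 N, if the wrist force passes 120 N, or if a joint passes its speed limit or range.

ROBOT

A 7-joint arm with a two-finger parallel gripper is mounted at the origin on a cart in front of the work surface, level with it; the furniture and walls round the work are solid. World frame = base frame: x ahead of the robot, y to its left, z up, the work surface at z = 0. Lengths are in m, angles in rad, forces in N, time in s.
With the tool pointing down it reaches from about 0.4 to 0.9 m from the base axis. Payload 5.6 kg.
Tool frame: the origin (TCP) lies midway between the tips of the shut fingers; the grasp point (between the pads) lies 19 mm behind it; z points along the fingers, y is the line along which they close (so a half turn about z gives the same grasp; the last joint's range is limited). The gripper opens to 92 mm and grips with 3 to 60 N. Pads are 20 mm wide; open, the fingers measure 128 mm over their backs; the gripper's body (75 mm by 189 mm) begins 69 mm behind the grasp point.
Start: joints at [1.191, 0.468, -0.012, 1.603, 0.006, 1.071, -0.056], TCP at [0.215, -0.614, 0.215] pointing down, gripper open.
Joint ranges: [-2.53, 2.53], [-0.31, 2.02], [-1.57, 1.55], [0.28, 2.44], [-1.29, 4.43], [0.15, 1.84], [-2.92, 2.92]. Speed limits (rad/s): [2.57, 2.57, 3.14, 3.14, 3.14, 3.14, 3.14].

INTERFACE

Orientations are given as a 3x3 rotation matrix whose columns are the frame's x, y, z axes.
In Python, from station import env, effector, solver, viewer, workorder, search_frame, tip_of gives the robot as it stands. Calls block until the motion is done:
- env.reach(position, orientation): joint-space move of the TCP to a pose.
- env.movel(position, frame=None, rate=0.15): straight line of the TCP; frame=None keeps the orientation; rate is the mean speed in m/s.
- env.goto_joints(angles): joint-space move.
- effector.release() and effector.grasp(squeeze=None): open the fingers fully, or close them until they stop; squeeze is the grip in N (None keeps the last).
- env.pause(seconds).
- solver.inverse_kinematics(position, orientation): joint angles nearest the present ones, or None.
- env.sense(): the state.
- viewer.read_camera(name): name is "scene" or "top" or "wrist"; returns (picture, depth): 420x560x3 uint8, red, green, blue; 420x560 float32, m along the optical axis (not along the pixel's ray), 0 where there is no reading.
- viewer.camera_info(name): a dict with "intrinsics" (3x3 intrinsics, pixels), "eye" and "rotation" of the camera in the world; the wrist camera has in their place "T_tool_cam" (4x4, takes a point from camera to tool coordinates, whose origin is the TCP and whose axes are the flange's). Camera axes: x right, y up, looking along -z (the intrinsics and any distortion apply to the point x, -y, -z); pixel columns grow to the right and rows downward; lengths in m; the calibration is good to about 2 mm. A picture is of the moment at which its call begins: read the wrist's pose just before it. camera_info takes no time and is no camera call.
A pose or a line that the arm cannot do raises env.PlanningError and nothing moves.
- workorder.finish_job(): hands the job in; it is judged then, once.
Trained networks look in the newest picture that a camera, given by its name, has taken for a name from the list of things; names that differ only in an ending like _2 or _b are one class to them, and where a whole thing is asked for, a point or a joint stands for the part that bears it (a point fixed in the world has none). Each returns a list of dicts, best first, with "score" (0 to 1); they miss things now and then, are a little off and sometimes report something else, mostly with a low value. They report only what shows in the picture. A call takes as long as a camera call.
- search_frame(camera, name): "at" ([x, y, z] in m, in world coordinates, good to about 4 mm: the middle of the surface that is visible of it).
- tip_of(camera, name): "at" ([x, y, z] in m, in world coordinates, good to about 4 mm: a listed point, or the origin of a listed thing).
The state is a dict: "t": time; "joint_positions": joint angles; "joint_velocities": joint speeds; "tau": joint torques, N m; "ee_pos": TCP position; "tcp_rot": TCP orientation; "wrist_force": force on the tool from outside, world axes, zero at the start; "moment": the same for the moment, N m; "gripper_width": finger opening in m; "grasp_force": force on a finger pad.
Only numpy, scipy, OpenCV 4.12 (cv2) and the standard library are available. Lean on these libraries where they do the work, as an engineer would, in place of code of your own. Each camera call takes 0.05 s, during which the arm holds its last target. There are 200 camera calls.

## Working session

There is one attempt and no reset: what is moved stays moved. The work goes in short steps, each a Python script; the robot and the scene stay as the last script left them, time stands still between calls to the robot, and variables do not carry over. Pictures are saved under pics/ and viewed, at most 10 in all, crops included, and the job is handed in when it is done.

```bash
mkdir -p pics; ls
cat > h.py <<'E'
import numpy as np, cv2
from station import env, effector, solver, viewer, workorder, search_frame, tip_of
def cloud(cam):
    im,d=viewer.read_camera(cam); ci=viewer.camera_info(cam); K=np.array(ci["intrinsics"])
    v,u=np.mgrid[:d.shape[0],:d.shape[1]]
    p=np.stack([(u-K[0,2])/K[0,0]*d,-(v-K[1,2])/K[1,1]*d,-d],-1)
    if "eye" in ci: R,t=np.array(ci["rotation"]),np.array(ci["eye"])
    else:
        s=env.sense(); T=np.array(ci["T_tool_cam"]); R0=np.array(s["tcp_rot"])
        R=R0@T[:3,:3]; t=R0@T[:3,3]+np.array(s["ee_pos"])
    return im,d,p@R.T+t
E
python3 - <<'E'
from h import *
s=env.sense(); print(s["t"],s["ee_pos"],s["tcp_rot"],s["gripper_width"])
ims=[]
for c in ("scene","top"):
    im,d,P=cloud(c); np.savez(f"pics/{c}.npz",im=im,d=d,P=P); cv2.imwrite(f"pics/{c}.png",im[:,:,::-1])
    print(c,{k:np.round(v,3).tolist() if not isinstance(v,str) else v for k,v in viewer.camera_info(c).items()})
    for n in ("stand","bracket","bolt_head","cone_mouth","cone_arm","gauze_pack","swab_tub","timer","vial_green","drop_bottle"):
        print(n,[(round(r["score"],2),np.round(r["at"],3).tolist()) for r in tip_of(c,n)[:2]])
E
```

```text
pics
0.0 [ 0.21453472 -0.61296872  0.21363995] [[ 9.43845881e-01  3.30385295e-01 -7.14031717e-04]
 [ 3.30386037e-01 -9.43844506e-01  1.61713868e-03]
 [-1.39656075e-04 -1.76223579e-03 -9.99998438e-01]] 0.09199559974719505
scene {'intrinsics': [[409.421, 0.0, 285.418], [0.0, 409.421, 208.281], [0.0, 0.0, 1.0]], 'eye': [0.244, 0.753, 0.985], 'rotation': [[-0.914, 0.312, -0.259], [-0.405, -0.707, 0.579], [-0.003, 0.634, 0.773]]}
stand [(0.64, [0.46, 0.203, 0.001])]
bracket [(0.57, [0.462, 0.201, 0.0]), (0.43, [0.542, 0.543, 0.002])]
bolt_head [(0.43, [0.459, 0.203, 0.121]), (0.33, [0.459, 0.203, 0.002])]
cone_mouth [(0.6, [0.378, 0.311, 0.084])]
cone_arm [(0.7, [0.458, 0.198, 0.119]), (0.63, [0.46, 0.202, 0.12])]
gauze_pack [(0.61, [0.526, 0.07, 0.001]), (0.42, [0.734, 0.222, 0.002])]
swab_tub [(0.61, [0.577, -0.348, 0.002])]
timer [(0.6, [0.544, 0.545, 0.001])]
vial_green [(0.64, [0.542, 0.544, 0.002]), (0.53, [0.551, -0.23, 0.002])]
drop_bottle [(0.8, [0.734, 0.22, 0.004])]
top {'intrinsics': [[494.564, 0.0, 271.675], [0.0, 494.564, 212.892], [0.0, 0.0, 1.0]], 'eye': [0.431, 0.051, 1.664], 'rotation': [[0.015, 0.995, -0.095], [-1.0, 0.013, -0.024], [-0.022, 0.095, 0.995]]}
stand [(0.76, [0.463, 0.2, -0.006])]
bracket [(0.49, [0.457, 0.204, -0.002])]
bolt_head [(0.64, [0.518, 0.071, 0.001]), (0.58, [0.462, 0.197, 0.121])]
cone_mouth [(0.62, [0.382, 0.311, 0.077])]
cone_arm [(0.81, [0.458, 0.203, 0.123])]
gauze_pack [(0.63, [0.52, 0.07, 0.002])]
swab_tub [(0.92, [0.577, -0.351, -0.003])]
timer [(0.72, [0.544, 0.542, 0.0])]
vial_green [(0.48, [0.553, -0.234, 0.005])]
drop_bottle [(0.52, [0.737, 0.22, -0.0])]
```

Run:
```python
import numpy as np, cv2
for c in ("top","scene"):
    z=np.load(f"pics/{c}.npz"); P=z["P"]; im=z["im"]
    m=(np.abs(P[...,0]-.46)<.09)&(np.abs(P[...,1]-.2)<.07)&(P[...,2]>.134)&(P[...,2]<.155)&(z["d"]>0)
    Q=P[m]; print(c,m.sum(),np.median(Q[:,2]))
    # split the two plates by lines; fit minAreaRect
    n,l=cv2.connectedComponents(m.astype(np.uint8))
    for i in range(1,n):
        q=P[l==i]
        if len(q)>25: print(len(q),q.mean(0).round(4),[np.round(a,4) for a in cv2.minAreaRect((q[:,:2]*1000).astype(np.float32))])
    for lo,hi in ((.005,.02),):
        k=(np.abs(P[...,0]-.46)<.1)&(np.abs(P[...,1]-.2)<.09)&(P[...,2]>.006)&(P[...,2]<.014)
        print("foot",cv2.minAreaRect((P[k][:,:2]*1000).astype(np.float32)))
a=np.load("pics/top.npz")["im"]; s=np.load("pics/scene.npz")["im"]
P=np.load("pics/top.npz")["P"]
i=np.argmin(np.linalg.norm(P-[.46,.2,.14],axis=-1)); v,u=np.unravel_index(i,P.shape[:2]); print(u,v)
cr=cv2.resize(a[max(0,v-60):v+60,max(0,u-70):u+70],(560,480),interpolation=cv2.INTER_CUBIC)
cv2.imwrite("pics/crop1.png",cr[:,:,::-1])
```

```text
top 114 0.14314649435740756
50 [0.4896 0.1999 0.1433] [array([489.7143, 199.8307]), array([78.2393,  5.7906]), np.float64(85.6339)]
53 [0.4336 0.2025 0.1438] [array([432.8418, 202.3088]), array([77.5033,  7.3832]), np.float64(85.2461)]
foot ((460.04608154296875, 199.88555908203125), (199.70384216308594, 179.4565887451172), 0.028607293963432312)
scene 162 0.14050588473622644
80 [0.4853 0.2016 0.14  ] [array([485.674 , 199.7849]), array([79.8884,  6.9499]), np.float64(85.0285)]
82 [0.4296 0.2053 0.1404] [array([430.2479, 203.7245]), array([79.0535,  7.197 ]), np.float64(85.222)]
foot ((460.343994140625, 182.28395080566406), (139.41452026367188, 163.82131958007812), 85.88926696777344)
233 250
```

View pics/scene.png

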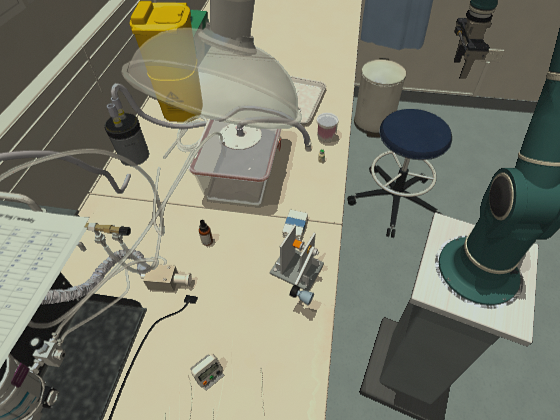

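View pics/crop1.png

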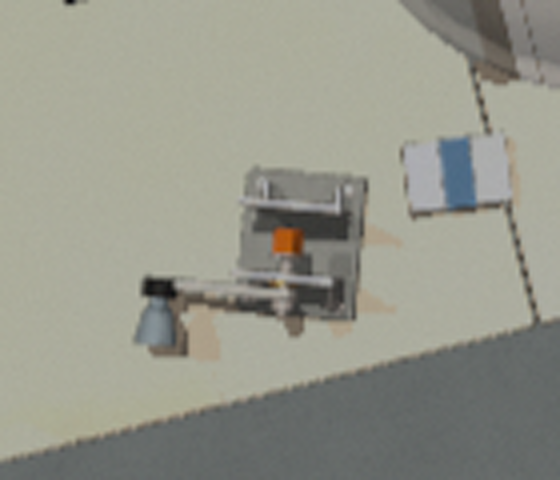

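```bash
cat >> h.py <<'E'
C=np.array([.4597,.2014,.120]); yaw=np.deg2rad(-4.75)
from scipy.spatial.transform import Rotation as Ro
Rs=Ro.from_euler("z",yaw).as_matrix()
def pose(a,up=0.,dx=.004,flip=1,dz=0.):
    "tool pose with the fingers gripping the head turned by a, backed off by up along the tool"
    B=Rs@Ro.from_euler("x",a).as_matrix()
    R=np.stack([flip*B[:,0],-flip*B[:,1],-B[:,2]],1)
    return C+Rs@[dx,0,dz]+B[:,2]*(up-.019), R
E
python3 - <<'E'
from h import *
for c in ("top","scene"):
    z=np.load(f"pics/{c}.npz"); P=z["P"][z["d"]>0]; r=np.hypot(P[:,0],P[:,1]); a=np.rad2deg(np.arctan2(P[:,1],P[:,0]))
    for lo in range(-60,40,10):
        k=(a>=lo)&(a<lo+10)&(r<.85)&(r>.25)&(P[:,2]>.12)
        if k.any(): print(c,lo,k.sum(),"r",np.percentile(r[k],[1,20,50]).round(2),"z",P[k][:,2].min().round(2),P[k][:,2].max().round(2))
print(env.sense()["joint_positions"])
for f in (1,-1):
    for a,u in ((-.38,.12),(-.38,0),(0,0)):
        q=solver.inverse_kinematics(*pose(a,u,flip=f)); print(f,a,u,None if q is None else np.round(q,2))
E
```

```text
top -30 103 r [0.66 0.76 0.77] z 0.12 0.16
top -20 2851 r [0.61 0.67 0.73] z 0.12 0.76
top -10 12134 r [0.58 0.7  0.77] z 0.27 0.97
top 0 5750 r [0.58 0.65 0.73] z 0.32 0.51
top 10 1326 r [0.63 0.7  0.76] z 0.12 0.47
top 20 260 r [0.45 0.47 0.5 ] z 0.12 0.35
top 30 45 r [0.83 0.84 0.84] z 0.37 0.39
scene -30 2 r [0.65 0.66 0.66] z 0.12 0.13
scene -20 311 r [0.6  0.66 0.69] z 0.12 0.45
scene -10 5817 r [0.57 0.65 0.73] z 0.12 0.58
scene 0 8254 r [0.58 0.64 0.72] z 0.12 0.51
scene 10 2260 r [0.62 0.7  0.75] z 0.12 0.47
scene 20 624 r [0.45 0.47 0.52] z 0.12 0.36
scene 30 120 r [0.83 0.83 0.84] z 0.16 0.38
[ 1.19098328  0.46749153 -0.01154054  1.60272599  0.00598574  1.0713984
 -0.05630708]
1 -0.38 0.12 [-0.03  0.6  -0.94  1.71  0.67  1.46 -2.83]
1 -0.38 0 [-0.2   0.59 -0.58  1.87  0.62  1.15 -2.77]
1 0 0 [ 0.14  0.52 -0.76  2.01  0.49  0.81 -2.56]
-1 -0.38 0.12 [ 0.07  0.71 -1.14  1.71  0.78  1.56  0.22]
-1 -0.38 0 [ 0.16  0.89 -1.16  1.85  0.98  1.46  0.09]
-1 0 0 [ 0.36  0.69 -1.09  1.99  0.76  0.95  0.36]
```

Run:
```python
from h import *
t=np.deg2rad(-70.7); y=np.deg2rad(81)
R=np.array([[np.cos(y),np.sin(y),0],[np.sin(y),-np.cos(y),0],[0,0,-1.]])
p=np.array([.43*np.cos(t),.43*np.sin(t),.32])
q=solver.inverse_kinematics(p,R); print(None if q is None else np.round(q,2))
if q is not None:
    env.reach(p,R); q=np.array(env.sense()["joint_positions"]); q[0]-=np.deg2rad(70.7+23.0)
    print(q.round(2)); env.goto_joints(q)
    s=env.sense(); print(s["t"],s["ee_pos"].round(3),np.abs(s["wrist_force"]).max())
    for f in (-1,1):
        for a,u in ((-.38,.12),(-.38,0),(0,0)):
            k=solver.inverse_kinematics(*pose(a,u,flip=f)); print(f,a,u,None if k is None else np.round(k,2))
```

```text
[ 1.38 -0.01 -0.22  1.96 -0.    1.19  1.  ]
[-0.26 -0.01 -0.22  1.96 -0.    1.19  1.  ]
4.3333 [0.397 0.167 0.32 ] 0.7008474621167593
-1 -0.38 0.12 [-0.42  0.44 -0.36  1.74  0.41  1.31  0.54]
-1 -0.38 0 [-0.43  0.53 -0.28  1.89  0.47  1.07  0.5 ]
-1 0 0 [-0.3   0.4  -0.2   2.03  0.12  0.72  0.9 ]
1 -0.38 0.12 [-0.52  0.42 -0.24  1.75  0.36  1.29 -2.56]
1 -0.38 0 [-0.53  0.52 -0.15  1.9   0.4   1.04 -2.58]
1 0 0 [-0.5   0.38  0.03  2.05 -0.02  0.71 -2.11]
```

Run:
```python
from h import *
env.reach(*pose(-.38,.12,flip=-1))
s=env.sense(); print(s["t"],s["ee_pos"].round(4),pose(-.38,.12)[0].round(4),np.abs(s["wrist_force"]).max())
for _ in range(2):
  im,d,P=cloud("wrist")
  for n in ("bolt_head","bracket","cone_mouth"):
    print(n,[(round(r["score"],2),np.round(r["at"],4).tolist()) for r in tip_of("wrist",n)[:2]])
hsv=cv2.cvtColor(im,cv2.COLOR_RGB2HSV); m=(hsv[...,0]>5)&(hsv[...,0]<20)&(hsv[...,1]>180)&(d>0)
Q=(P[m]-C)@Rs; print("orange in stand frame: n",m.sum(),Q.min(0).round(4),np.percentile(Q,[5,50,95],axis=0).round(4))
Q=(P-C)@Rs; k=(Q[...,2]>.015)&(Q[...,2]<.028)&(np.abs(Q[...,1])<.05)&(np.abs(Q[...,0])<.05)&(d>0)
q=Q[k]
for s_ in (-1,1):
    w=q[q[:,0]*s_>0]; print("plate",s_,len(w),w.size and (np.percentile(w,[3,50,97],axis=0).round(4), np.polyfit(w[:,1],w[:,0],1).round(4)))
cv2.imwrite("pics/w1.png",im[:,:,::-1])
```

```text
4.9833 [0.4669 0.2376 0.2132] [0.4668 0.2384 0.2138] 0.414278676484414
bolt_head [(0.95, [0.4612, 0.1982, 0.1209])]
bracket [(0.88, [0.4613, 0.2018, -0.0006]), (0.72, [0.4581, 0.2007, 0.1196])]
cone_mouth [(0.71, [0.3769, 0.3101, 0.077]), (0.6, [0.458, 0.2, 0.0027])]
bolt_head [(0.84, [0.4594, 0.2021, 0.1226])]
bracket [(0.76, [0.4606, 0.2015, 0.0005])]
cone_mouth [(0.67, [0.3743, 0.3083, 0.0766])]
orange in stand frame: n 969 [-0.0343 -0.1184 -0.0911] [[-0.0329 -0.0044 -0.0792]
 [ 0.0025  0.0286  0.0074]
 [ 0.2653  0.121   0.2099]]
plate -1 753 (array([[-0.0313, -0.0375,  0.0159],
       [-0.0291,  0.0022,  0.0218],
       [-0.0255,  0.0366,  0.0232]]), array([-0.0096, -0.0288]))
plate 1 740 (array([[ 0.0245, -0.0371,  0.0154],
       [ 0.026 ,  0.0025,  0.0215],
       [ 0.03  ,  0.0372,  0.023 ]]), array([-0.0066,  0.0266]))
```

View pics/w1.png

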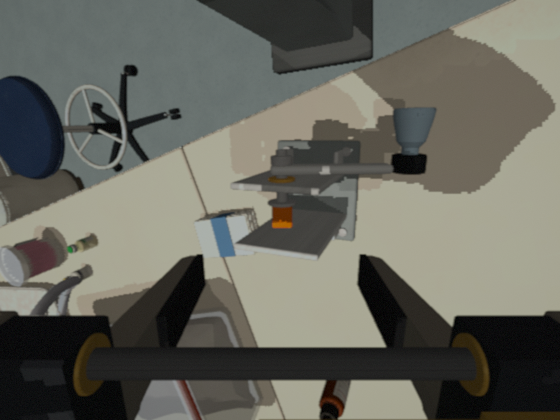

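Run:
```python
from h import *
for u in (.08,.05,.02,0.):
    env.movel(*pose(-.38,u,flip=-1),rate=.06)
    s=env.sense(); print(u,round(s["t"],2),s["ee_pos"].round(4),s["wrist_force"].round(2))
    if np.linalg.norm(s["wrist_force"])>6: print("contact!"); break
else:
    im,d,P=cloud("wrist"); cv2.imwrite("pics/w2.png",im[150:420,:,::-1])
```

```text
0.08 6.2 [0.4657 0.2239 0.1768] [ 0.4   0.4  -0.14]
0.05 6.85 [0.4646 0.2126 0.1487] [-0.4  -0.73  0.16]
0.02 7.5 [0.4637 0.2015 0.1208] [-0.3   0.32 -0.14]
0.0 7.98 [0.4629 0.1938 0.102 ] [ 0.51 -0.72 -0.46]
```

View pics/w2.png

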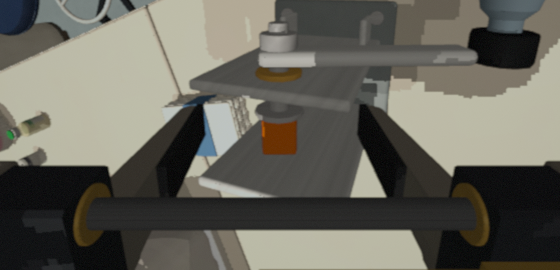

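The head (280,135 in the crop) sits midway between the fingers (inner edges about 205 and 360), in the gap clear of both plates. I'll grip it now.

Run:
```python
from h import *
effector.grasp(squeeze=17)
s=env.sense(); print(round(s["t"],2),s["gripper_width"],s["grasp_force"],s["wrist_force"].round(2),s["ee_pos"].round(4),s["moment"].round(3))
```

```text
9.14 0.018049968692583084 16.997445076704025 [-1.26 -3.13  4.33] [0.463  0.193  0.1027] [-0.605  0.156  0.047]
```

Run:
```python
from h import *
for a in (-.32,-.25,-.18,-.11,-.05,0.):
    env.movel(*pose(a,0,flip=-1),rate=.02)
    s=env.sense(); print(a,round(s["t"],2),s["ee_pos"].round(4),s["wrist_force"].round(1),round(s["gripper_width"],4),round(s["grasp_force"],1))
    if np.linalg.norm(s["wrist_force"])>15: print("force"); break
for c in ("wrist","scene"):
    im,d,P=cloud(c); print(c,[(round(r["score"],2),np.round(r["at"],4).tolist()) for r in tip_of(c,"cone_mouth")[:2]])
    cv2.imwrite(f"pics/{c}3.png",im[:,:,::-1])
s=env.sense(); print(np.round(s["tcp_rot"],3),s["joint_velocities"].round(3),s["moment"].round(2))
```

```text
-0.32 9.39 [0.4631 0.1941 0.1023] [-1.5 -3.3  3.7] 0.0178 17.0
-0.25 9.64 [0.4632 0.1953 0.1019] [-1.8 -4.6  6.6] 0.0178 17.0
-0.18 9.89 [0.4633 0.1966 0.1016] [-2.9 -5.2  7.1] 0.0178 17.0
-0.11 10.14 [0.4634 0.1979 0.1014] [-2.3 -5.7  8.5] 0.0181 17.0
-0.05 10.39 [0.4635 0.199  0.1013] [-2.  -5.   9.4] 0.0178 17.0
0.0 10.64 [0.4636 0.2    0.1012] [-3.5 -7.   8.8] 0.0176 17.0
wrist [(0.92, [0.3798, 0.3163, 0.1159])]
scene []
[[-0.997  0.082 -0.001]
 [ 0.082  0.997 -0.004]
 [ 0.001 -0.004 -1.   ]] [-0.002 -0.003  0.002 -0.001 -0.002  0.002  0.   ] [-1.6   0.63  0.25]
```

View pics/wrist3.png

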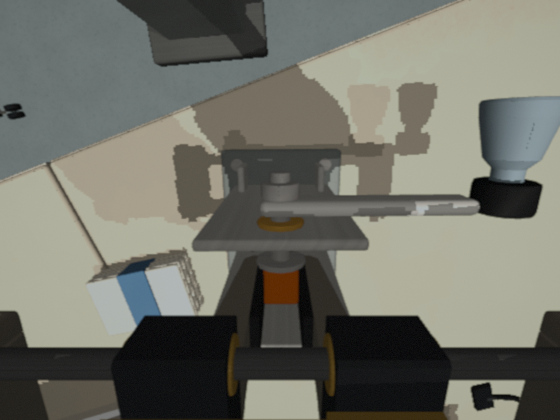

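Run:
```python
from h import *
for i in range(2):
    im,d,P=cloud("wrist"); Q=(P-C)@Rs
    k=(Q[...,1]>.02)&(Q[...,1]<.09)&(Q[...,0]>-.042)&(Q[...,0]<-.030)&(np.abs(Q[...,2])<.03)&(d>0)
    v,u=np.nonzero(k); k&=(np.mgrid[:420,:560][0]<216)&(np.mgrid[:420,:560][0]>196)
    q=Q[k]; q=q[(q[:,2]>.002)]
    f=np.polyfit(q[:,1],q[:,2],1); print(len(q),f.round(4),np.std(q[:,2]-np.polyval(f,q[:,1])).round(4))
    print([(round(r["score"],2),r["at"].round(4) if hasattr(r["at"],"round") else r["at"]) for r in tip_of("wrist","cone_mouth")[:1]])
s=env.sense(); print(s["t"],s["grasp_force"],s["gripper_width"],s["wrist_force"].round(1))
```

```text
1058 [-0.0042  0.0091] 0.0007
[(0.69, [0.3785, 0.3153, 0.1176])]
1059 [-0.0067  0.0093] 0.0007
[(0.77, [0.3763, 0.3172, 0.1183])]
11.0417 17.013662606477737 0.01791077022727378 [-3.3 -7.6 10.2]
```

The arm's top edge slopes by about -0.006 rad and sits at z ≈ +9 mm, as it should. So the arm is level, and the grip is steady at 17 N.

```bash
python3 -c "
from h import *
print(workorder.finish_job())"
```

```text
the job is handed in; nothing more can be done
None
```

The arm is level to within about 0.01 rad by the wrist camera's depth reading, with the gripper still holding the bolt head at 17 N, and the job is handed in at about 11 s of the 32 s allowed (no verdict was returned).

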